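Shut and bolt the trial-lens case before the van drives off

ROBOT

A 6-joint arm with a two-finger parallel gripper is mounted at the origin on the work surface. World frame = base frame: x ahead of the robot, y to its left, z up, the work surface at z = 0. Lengths are in m, angles in rad, forces in N, time in s.
With the tool pointing down it reaches from about 0.4 to 0.825 m from the base axis. Payload 7 kg.
Tool frame: the origin (TCP) lies on the front face of the gripper's body, between the roots of the fingers; the fingertips stand 66 mm ahead of it and the grasp point (between the pads) lies 47 mm ahead of it; z points along the fingers, y is the line along which they close (so a half turn about z gives the same grasp; the last joint's range is limited). The gripper opens to 88 mm and grips with 3 to 60 N. Pads are 19 mm wide; open, the fingers measure 130 mm over their backs; the gripper's body (78 mm by 193 mm) begins 47 mm behind the grasp point.
Start: joints at [-0.912, 0.359, 0.012, 0, -1.224, -0.288], TCP at [0.245, -0.629, 0.292] pointing down, gripper open.
Joint ranges: [-3.07, 3.07], [-1.43, 2.12], [-1.02, 1.25], [-3.03, 1.67], [-3.05, -0], [-3.03, 3.03]. Speed limits (rad/s): [2.39, 2.39, 3.01, 3.14, 3.14, 3.14].

INTERFACE

Orientations are given as [roll, pitch, yaw] about the fixed x, y, z axes, in that order (R = Rz(yaw) Ry(pitch) Rx(roll)).
In Python, from station import arm gives the robot as it stands. The module is installed in compiled form; this text tells all that it offers.
- The arm moves only by the tool move_arm, never from a script. Its argument "increments" is a list of rows, each an object of numbers: "jaw": the gripper command: -1 is shut, 1 is fully open, values between are in proportion; "dx", "dy", "dz": the shift along the tool's x, y, z in m; "twist": the turn about the tool's z in rad. A call has 1 to 12 rows; each row shifts and turns the commanded pose from where the row before left it, along the tool's axes as they then stand; what a row does not reach is not made up. A row lasts 1/12 s, in which the tool goes at most 41.7 mm and 7.16 degrees, less where a joint would pass 70% of its speed; a pose out of reach is approached as far as the arm can. A call is refused whole if a number of a shift passes 0.0417 or a number of a turn 0.125, either way. A call with a gripper value outside its range is refused whole. The fingers move at their own pace and stop on an object; "force" is the grip in N (left out, the last holds). Time passes only in rows, so rows that do not move let the fingers close. It gives the time, the measured TCP pose, the force, the opening and the grip force at its end, in the units of the state.
- arm.get_state(): the state, without advancing time (a new reading comes with each control period).
- arm.grab_frame(name): name is "scene" or "top" or "wrist"; returns the picture (420x560x3 uint8, blue, green, red); there is no depth.
- arm.camera_info(name): a dict with "K" (3x3 intrinsics, pixels), "k1" (the pictures are not rectified: a ray, as slopes to the right and down, at radius r is drawn at 1 + k1 r^2 times it, then the intrinsics apply), "extrinsics" (4x4, takes a point from camera to world coordinates). Camera axes: x right, y down, z forward; pixel columns grow to the right and rows downward; lengths in m; the calibration is good to about 2 mm. A picture is of the moment at which its call begins: read the wrist's pose just before it. camera_info takes no time and is no camera call; for the wrist camera it gives the pose at the moment of the call.
- arm.job_done(): hands the job in; it is judged then, once.
Trained networks look in the newest picture that a camera, given by its name, has taken for a name from the list of things; names that differ only in an ending like _2 or _b are one class to them, and where a whole thing is asked for, a point or a joint stands for the part that bears it (a point fixed in the world has none). Each returns a list of dicts, best first, with "score" (0 to 1); they miss things now and then, are a little off and sometimes report something else, mostly with a low value. They report only what shows in the picture. A call takes as long as a camera call.
- arm.find_in(camera, name): "position" ([x, y, z] in m, in world coordinates, good to about 4 mm: the middle of the surface that is visible of it).
- arm.silhouettes(camera, name): "pixels" (420x560 bool, what is visible of it).
- arm.pinpoint(camera, name): "position" ([x, y, z] in m, in world coordinates, good to about 4 mm: a listed point, or the origin of a listed thing).
The state is a dict: "t": time; "q": joint angles; "qd": joint speeds; "joint_efforts": joint torques, N m; "eef_pos": TCP position; "ee_rot": TCP orientation; "force": force on the tool from outside, world axes, zero at the start; "moment": the same for the moment, N m; "width": finger opening in m; "gripper_force": force on a finger pad.
Only numpy, scipy, OpenCV 4.12 (cv2) and the standard library are available. Lean on these libraries where they do the work, as an engineer would, in place of code of your own. Each camera call takes 0.05 s, during which the arm holds its last target. There are 200 camera calls.

TASK

Before the van drives off, gently push the open lid of the blue lens case fully down with the fingertips, without slamming it, and only then push the knob of its stainless slide latch sideways all the way to its stop so that the bolt goes through the lid's keeper. Push only: do not pinch the lid or the knob, and leave the spectacle frame, trial lens, occluder, spray bottle, jar and pen torch where they lie. Finish clear of everything.

Things in the scene. Friction and masses are not known exactly. Their poses are not given: they have to be found in the camera images.
- case: Blue plastic lens case, fixed. Frame: origin at shelf level under the tray's centre, z up, x towards the lid hinge, y left as seen from the latch side. Tray x -80..80, y -120..120 mm, rim 55 high; front ledge x -125..-80, 45 high, carries the slide latch (bolt axis along y at x -105, z 55). Fixed steel guides over the bolt at y -50, 16 and 48 mm, tops at z 63 mm.
- lid (a joint): Lid angle, rad: 0 = fully shut, grows as it opens upward (max 1.45). Hinge axis along the case's y at case x 80, z 55 mm. Stiff hinge: stays where it is left; closing takes about 1 to 3 N at the free edge. Shut, its top is at case z 73 mm.
- lid_edge (a point): Middle of the lid's free edge, on its outer face; z is the outer face's normal. The lid: blue shell with grey lining, 160 mm from hinge axis to free edge, 240 wide, 18 thick; the hinge axis is level with its underside (outer face 18 mm off). A steel keeper strap, 12 mm wide, sticks out 35 mm beyond this edge at case y 31 mm.
- latch (a joint): Slide latch travel, m: 0 = fully withdrawn, 0.032 = fully home at its stop, bolt through the keeper. It moves the knob along the case's +y against about 2 N of friction and stays where it is left.
- knob_top (a point): Centre of the top of the latch's upright steel knob (14 mm along case y, 16 mm along case x; top at case z 88 mm, its side faces z 59..85 mm). Push on its case -y face. At latch 0 it is at case x -105, y -28 mm.
- frame: loose tortoiseshell (brown) spectacle frame lying folded, 145 x 48 mm, 16 high; origin under its centre, long axis y
- lens: loose round clear glass trial lens with nickel rim, 40 mm across, 5 high, small tab towards its -x; origin under its centre
- occluder: loose yellow plastic occluder (flat paddle with handle), 200 x 60 mm, 5 thick, along its x; origin under its middle
- spray: loose clear lens-spray bottle, 40 mm across, 110 high, upright; origin under its centre
- jar: loose green jar, 56 mm across, 70 high, upright; origin under its centre
- penlight: loose aluminium pen torch, 130 x 15 mm, 16 high, along its x; origin under its centre

How it is judged:
On the way, in this order (a step that is already met when the one before it is completed fails the run):
1. the lid is fully down (value of joint lid below 0.04 rad), for 0.2 s.
2. the latch is home with the lid down (value of joint lid below 0.04 rad and value of joint latch above 0.027 m), for 0.2 s.
At the end, for the whole second after the job is handed in: Lid within 0.04 rad of shut, latch slid at least 27 of its 32 mm, every loose thing within 15 mm of where it lay (all of step 2 and distance of each of frame, lens, occluder, spray, jar, penlight from where it was at the start of the episode below 0.015 m); the robot touches nothing.
It fails at once if the latch is pushed out (past 14 mm) before the lid is down (value of joint latch above 0.014 m and value of joint lid above 0.06 rad).
It fails at once if the lid is slammed (faster than 2.5 rad/s as it shuts) (value of joint lid below 0.2 rad and velocity of joint lid below -2.5 rad/s).
It fails at once if the lid or the latch knob is pinched (fingers press both its sides at once) ((contact force between the fingers and lid_outer above 3 N and contact force between the fingers and lid_lining above 3 N) or (contact force between the fingers and knob_right above 3 N and contact force between the fingers and knob_left above 3 N)).
It fails at once if a loose thing is moved or lifted (over 15 mm) (distance of any of frame, lens, occluder, spray, jar, penlight from where it was at the start of the episode above 0.015 m).
It also fails if it takes over 45 s, if anything falls off the work surface, if the arm or the gripper's body presses on something with over 40 N, if the wrist force passes 120 N, or if a joint passes its speed limit or range.

## Working session

There is one attempt and no reset: what is moved stays moved. The work goes in short steps, Python scripts to look and compute and a tool call to move; the robot and the scene stay as the last step left them, time stands still between calls to the robot, and variables do not carry over. Pictures are saved under pics/ and viewed, at most 10 in all, crops included, and the job is handed in when it is done.

Besides the shell and the picture viewer there is one more tool, called after ">>>" in YAML: its name, and indented under it one key for each argument. move_arm: Moves the arm, as the interface text tells. Its arguments: {"type":"object","properties":{"increments":{"type":"array"},"force":{"type":"number"}},"required":["increments"]}

```bash
mkdir -p pics; python3 - <<'E'
from station import arm
import cv2,numpy as np
a=arm.grab_frame("scene");b=arm.grab_frame("top")
cv2.imwrite("pics/a.png",a);cv2.imwrite("pics/b.png",b)
for n in ["case","lid_edge","knob_top","frame","lens","occluder","spray","jar","penlight"]:
  for c in ["top","scene"]:
    print(n,c,[(np.round(d["position"],3).tolist(),round(d["score"],2)) for d in arm.pinpoint(c,n)[:2]])
s=arm.get_state();print(s["t"],s["eef_pos"],s["ee_rot"],s["width"])
E
```

```text
case top [([0.611, -0.066, 0.001], 0.64), ([0.565, -0.272, -0.0], 0.18)]
case scene [([0.608, -0.065, -0.001], 0.63)]
lid_edge top [([0.596, -0.056, 0.178], 0.82)]
lid_edge scene [([0.64, -0.493, 0.003], 0.71), ([0.589, -0.06, 0.18], 0.59)]
knob_top top []
knob_top scene [([0.566, -0.267, 0.001], 0.75)]
frame top [([0.564, -0.272, -0.002], 0.79)]
frame scene [([0.565, -0.266, 0.002], 0.74)]
lens top [([0.431, -0.038, 0.0], 0.47)]
lens scene [([0.587, -0.061, 0.18], 0.6)]
occluder top [([0.653, 0.111, -0.001], 0.86), ([0.444, 0.5, 0.0], 0.39)]
occluder scene [([0.65, 0.113, 0.001], 0.67)]
spray top [([0.651, 0.109, -0.002], 0.68), ([0.641, -0.494, 0.001], 0.52)]
spray scene [([0.639, -0.491, 0.004], 0.84)]
jar top [([0.615, 0.514, 0.002], 0.83)]
jar scene [([0.613, 0.508, 0.001], 0.78)]
penlight top [([0.44, 0.499, -0.001], 0.68)]
penlight scene [([0.444, 0.5, 0.002], 0.57)]
1.0 [ 0.24456464 -0.62910358  0.29213655] [ 3.14155068e+00 -3.69819855e-05 -2.77079167e+00] 0.08766504312585856
```

View pics/a.png

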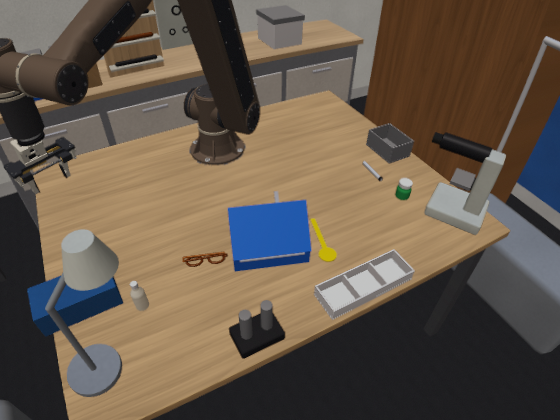

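View pics/b.png

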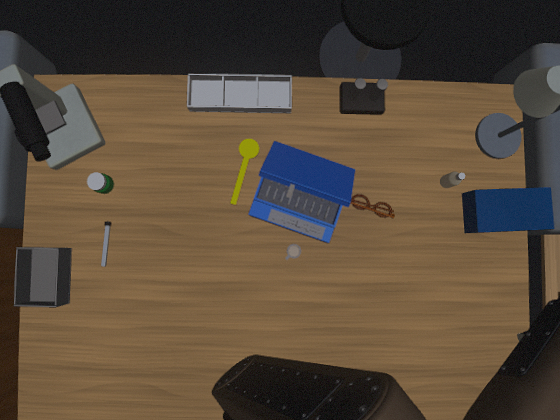

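The lid is half open with its hinge on the far side, and its front edge is near px (310,180) in the top view. The latch ledge faces the robot around (290,225), the lens lies at (293,252), and the frame is to the right at (372,206). Case yaw is about -0.33. I'll move above the ledge with tool y along case y and the jaws shut.

>>> move_arm:
  increments:
    - {"jaw": -1,"twist": 0.115,"dz": -0.005}
    - {"jaw": -1,"twist": 0.115,"dz": -0.005}
    - {"jaw": -1,"twist": 0.115}
    - {"jaw": -1,"twist": 0.115}
    - {"jaw": -1,"twist": 0.115}
    - {"jaw": -1,"twist": 0.115}

```text
$.increments[0]: bad value
```

>>> move_arm:
  increments:
    - {"jaw": -1,"dx": -0.004,"dy": 0.035}
    - {"jaw": -1,"dx": -0.004,"dy": 0.035}
    - {"jaw": -1,"dx": -0.004,"dy": 0.035}
    - {"jaw": -1,"dx": -0.004,"dy": 0.035}
    - {"jaw": -1,"dx": -0.004,"dy": 0.035}
    - {"jaw": -1,"dx": -0.004,"dy": 0.035}
    - {"jaw": -1,"dx": -0.004,"dy": 0.035}
    - {"jaw": -1,"dx": -0.004,"dy": 0.035}
    - {"jaw": -1,"dx": -0.004,"dy": 0.035}
    - {"jaw": -1,"dx": -0.004,"dy": 0.035}

```text
$.increments[0]: bad value
```

>>> move_arm:
  increments:
    - {"jaw": -1,"dx": -0.001,"dy": 0.033}
    - {"jaw": -1,"dx": -0.001,"dy": 0.033}
    - {"jaw": -1,"dx": -0.001,"dy": 0.033}
    - {"jaw": -1,"dx": -0.001,"dy": 0.033}
    - {"jaw": -1,"dx": -0.001,"dy": 0.033}
    - {"jaw": -1,"dx": -0.001,"dy": 0.033}
    - {"jaw": -1,"dx": -0.001,"dy": 0.033}
    - {"jaw": -1,"dx": -0.001,"dy": 0.033}
    - {"jaw": -1}
    - {"jaw": -1}

```text
$.increments[0]: bad value
```

```bash
python3 - <<'E'
from station import arm
import cv2,numpy as np
s=arm.get_state();print(s["t"],s["eef_pos"],s["ee_rot"],s["width"],s["q"])
w=arm.grab_frame("wrist");cv2.imwrite("pics/c.png",w)
b=arm.grab_frame("top")
print(np.round(arm.camera_info("wrist")["extrinsics"],3))
for n in ["case","lid_edge","knob_top"]:
  for c in ["wrist","top"]:
    print(n,c,[(np.round(d["position"],3).tolist(),round(d["score"],2)) for d in arm.pinpoint(c,n)[:2]])
E
```

```text
1.0 [ 0.24456464 -0.62910358  0.29213655] [ 3.14155068e+00 -3.69819855e-05 -2.77079167e+00] 0.08766504312585856 [-9.11882018e-01  3.58618631e-01  1.18606567e-02  2.50203325e-05
 -1.22408910e+00 -2.88121831e-01]
[[-0.363  0.9    0.242  0.18 ]
 [ 0.932  0.351  0.094 -0.655]
 [-0.     0.26  -0.966  0.384]
 [ 0.     0.     0.     1.   ]]
case wrist []
case top [([0.612, -0.068, 0.001], 0.71)]
lid_edge wrist []
lid_edge top [([0.593, -0.056, 0.179], 0.8), ([0.638, -0.496, 0.001], 0.48)]
knob_top wrist []
knob_top top [([0.503, -0.053, 0.092], 0.63)]
```

View pics/c.png

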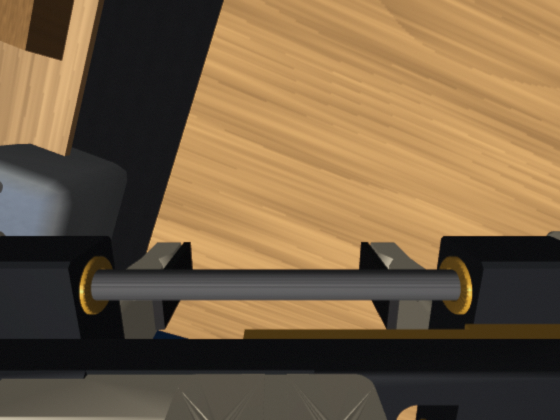

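The wrist picture shows only table and the open fingers, because the moves were refused and the arm has not moved. I'll try rows with every field given.

>>> move_arm:
  increments:
    - {"jaw": -1,"dx": 0,"dy": 0,"dz": -0.005,"twist": 0.115}
    - {"jaw": -1,"dx": 0,"dy": 0,"dz": -0.005,"twist": 0.115}
    - {"jaw": -1,"dx": 0,"dy": 0,"dz": 0,"twist": 0.115}
    - {"jaw": -1,"dx": 0,"dy": 0,"dz": 0,"twist": 0.115}
    - {"jaw": -1,"dx": 0,"dy": 0,"dz": 0,"twist": 0.115}
    - {"jaw": -1,"dx": 0,"dy": 0,"dz": 0,"twist": 0.115}

```text
t: 1.9
eef_pos: [0.2446, -0.6291, 0.3022]
ee_rot: [-3.142, 0.0, 2.817]
force: [0.2, 0.2, 0.3]
width: 0.0533
gripper_force: 0.0
```

>>> move_arm:
  increments:
    - {"jaw": -1,"dx": -0.003,"dy": 0.036,"dz": 0,"twist": 0}
    - {"jaw": -1,"dx": -0.003,"dy": 0.036,"dz": 0,"twist": 0}
    - {"jaw": -1,"dx": -0.003,"dy": 0.036,"dz": 0,"twist": 0}
    - {"jaw": -1,"dx": -0.003,"dy": 0.036,"dz": 0,"twist": 0}
    - {"jaw": -1,"dx": -0.003,"dy": 0.036,"dz": 0,"twist": 0}
    - {"jaw": -1,"dx": -0.003,"dy": 0.036,"dz": 0,"twist": 0}
    - {"jaw": -1,"dx": -0.003,"dy": 0.036,"dz": 0,"twist": 0}
    - {"jaw": -1,"dx": -0.003,"dy": 0.036,"dz": 0,"twist": 0}
    - {"jaw": -1,"dx": -0.003,"dy": 0.036,"dz": 0,"twist": 0}
    - {"jaw": -1,"dx": -0.003,"dy": 0.036,"dz": 0,"twist": 0}

```text
t: 2.73
eef_pos: [0.3863, -0.2951, 0.3025]
ee_rot: [3.142, 0.001, 2.822]
force: [-0.1, -1.4, -0.1]
width: 0.0006
gripper_force: 0.0
```

>>> move_arm:
  increments:
    - {"jaw": -1,"dx": -0.002,"dy": 0.036,"dz": 0,"twist": 0}
    - {"jaw": -1,"dx": -0.002,"dy": 0.036,"dz": 0,"twist": 0}
    - {"jaw": -1,"dx": -0.002,"dy": 0.036,"dz": 0,"twist": 0}
    - {"jaw": -1,"dx": -0.002,"dy": 0.036,"dz": 0,"twist": 0}
    - {"jaw": -1,"dx": -0.002,"dy": 0.036,"dz": 0,"twist": 0}
    - {"jaw": -1,"dx": -0.002,"dy": 0.036,"dz": 0,"twist": 0}
    - {"jaw": -1,"dx": -0.002,"dy": 0.036,"dz": 0,"twist": 0}
    - {"jaw": -1,"dx": -0.002,"dy": 0.036,"dz": 0,"twist": 0}
    - {"jaw": -1,"dx": 0,"dy": 0,"dz": 0,"twist": 0}

```text
t: 3.48
eef_pos: [0.4937, -0.024, 0.3023]
ee_rot: [3.141, 0.001, 2.826]
force: [0.7, -0.9, 1.4]
width: 0.0006
gripper_force: 0.0
```

```bash
python3 - <<'E'
from station import arm
import cv2,numpy as np
s=arm.get_state();print(s["t"],s["eef_pos"],s["ee_rot"],s["width"],s["q"])
w=arm.grab_frame("wrist");cv2.imwrite("pics/d.png",w)
print(np.round(arm.camera_info("wrist")["extrinsics"],3))
for n in ["case","lid_edge","knob_top"]:
    print(n,[(np.round(d["position"],3).tolist(),round(d["score"],2)) for d in arm.pinpoint("wrist",n)[:2]])
E
```

```text
3.4833 [ 0.49365099 -0.02397446  0.30230661] [3.14063166e+00 1.18765642e-03 2.82587432e+00] 0.0005998648481651226 [ 3.50000530e-01  4.97154784e-02 -3.60542968e-01 -2.43056705e-05
 -1.15901028e+00 -2.23650491e+00]
[[ 0.309  0.918  0.248  0.427]
 [ 0.951 -0.298 -0.081 -0.004]
 [-0.001  0.261 -0.965  0.394]
 [ 0.     0.     0.     1.   ]]
case [([0.611, -0.064, 0.001], 0.77)]
lid_edge []
knob_top []
```

View pics/d.png

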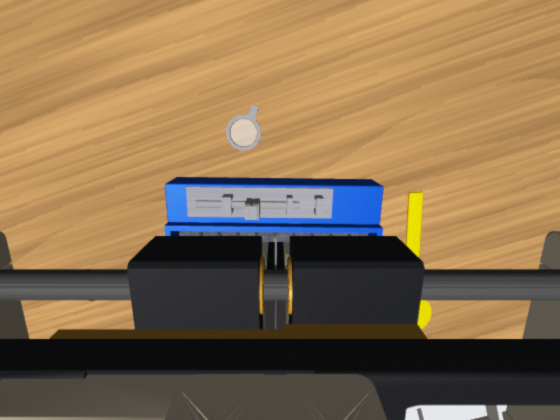

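The wrist picture shows the case square to the image. The ledge spans columns 167–382, the guides are at (228,204), (290,204) and (319,204), and the knob is at (252,208). Next I'll convert these to world positions.

```bash
cat > h.py <<'E'
from station import arm
import numpy as np
def ray(c,u,v,z,ci=None):
    i=ci or arm.camera_info(c);K=np.array(i["K"]);E=np.array(i["extrinsics"])
    d=np.array([(u-K[0,2])/K[0,0],(v-K[1,2])/K[1,1]]);p=d.copy()
    for _ in range(9): p=d/(1+i["k1"]*(p@p))
    w=E[:3,:3]@np.array([*p,1]);return E[:3,3]+w*(z-E[2,3])/w[2]
E
python3 - <<'E'
from h import *
import cv2
for u,v,z in [(167,185,.045),(382,186,.045),(166,225,.055),(382,226,.055),(228,204,.063),(290,204,.063),(319,204,.063),(252,202,.088),(252,208,.088)]:
    print(u,v,np.round(ray("wrist",u,v,z),4))
w=cv2.imread("pics/d.png")[165:245,155:395];cv2.imwrite("pics/e.png",cv2.resize(w,None,fx=3.3,fy=3.3,interpolation=3))
E
```

```text
167 185 [ 0.4531 -0.1406  0.045 ]
382 186 [0.5273 0.0815 0.045 ]
166 225 [ 0.4929 -0.1554  0.055 ]
382 226 [0.5678 0.0686 0.055 ]
228 204 [ 0.4903 -0.0809  0.063 ]
290 204 [ 0.5106 -0.0191  0.063 ]
319 204 [0.5201 0.0097 0.063 ]
252 202 [ 0.4908 -0.0526  0.088 ]
252 208 [ 0.4965 -0.0545  0.088 ]
```

View pics/e.png

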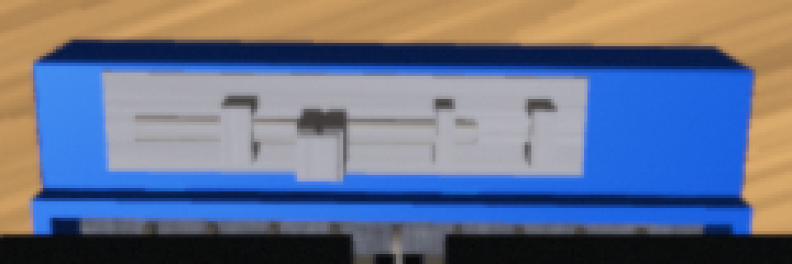

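The crop confirms the guides near px columns 227, 290 and 319, and the knob top near (252,212). That gives a case origin of about (0.608,-0.068) and a yaw of -0.322. I'm moving over the lid at case x of about 0.01, then down.

>>> move_arm:
  increments:
    - {"jaw": -1,"dx": -0.033,"dy": -0.0015,"dz": 0,"twist": 0.007}
    - {"jaw": -1,"dx": -0.033,"dy": -0.0015,"dz": 0,"twist": 0}
    - {"jaw": -1,"dx": -0.033,"dy": -0.0015,"dz": 0,"twist": 0}
    - {"jaw": -1,"dx": -0.033,"dy": -0.0015,"dz": 0,"twist": 0}
    - {"jaw": -1,"dx": 0,"dy": 0,"dz": 0.02,"twist": 0}
    - {"jaw": -1,"dx": 0,"dy": 0,"dz": 0.02,"twist": 0}
    - {"jaw": -1,"dx": 0,"dy": 0,"dz": 0.01,"twist": 0}
    - {"jaw": -1,"dx": 0,"dy": 0,"dz": 0,"twist": 0}

```text
t: 4.35
eef_pos: [0.6131, -0.0774, 0.2495]
ee_rot: [-3.14, -0.004, 2.813]
force: [-0.3, 1.4, 0.1]
width: 0.0003
gripper_force: 0.0
```

>>> move_arm:
  increments:
    - {"jaw": -1,"dx": 0,"dy": 0,"dz": 0.01,"twist": 0}
    - {"jaw": -1,"dx": 0.003,"dy": 0,"dz": 0.01,"twist": 0}
    - {"jaw": -1,"dx": 0.006,"dy": 0,"dz": 0.01,"twist": 0}
    - {"jaw": -1,"dx": 0.006,"dy": 0,"dz": 0.01,"twist": 0}

```text
t: 4.68
eef_pos: [0.6008, -0.0712, 0.2128]
ee_rot: [3.141, 0.002, 2.816]
force: [-0.2, 0.5, 3.4]
width: 0.0002
gripper_force: 1.1
```

Contact is about 3 N upwards, so I'm continuing down gently.

>>> move_arm:
  increments:
    - {"jaw": -1,"dx": 0.006,"dy": 0,"dz": 0.01,"twist": 0}
    - {"jaw": -1,"dx": 0.006,"dy": 0,"dz": 0.01,"twist": 0}
    - {"jaw": -1,"dx": 0.006,"dy": 0,"dz": 0.01,"twist": 0}
    - {"jaw": -1,"dx": 0.006,"dy": 0,"dz": 0.01,"twist": 0}
    - {"jaw": -1,"dx": 0.005,"dy": 0,"dz": 0.01,"twist": 0}

```text
t: 5.1
eef_pos: [0.5734, -0.0616, 0.1628]
ee_rot: [3.14, 0.003, 2.816]
force: [1.4, -0.9, 0.8]
width: 0.0003
gripper_force: 0.8
```

>>> move_arm:
  increments:
    - {"jaw": -1,"dx": 0.004,"dy": 0,"dz": 0.007,"twist": 0}
    - {"jaw": -1,"dx": 0.003,"dy": 0,"dz": 0.006,"twist": 0}
    - {"jaw": -1,"dx": 0,"dy": 0,"dz": 0.005,"twist": 0}
    - {"jaw": -1,"dx": 0,"dy": 0,"dz": 0.002,"twist": 0}
    - {"jaw": -1,"dx": 0,"dy": 0,"dz": 0,"twist": 0}

```text
t: 5.52
eef_pos: [0.5662, -0.0597, 0.1417]
ee_rot: [-3.141, -0.001, 2.815]
force: [-0.4, 0.0, 0.4]
width: 0.0005
gripper_force: 0.0
```

>>> move_arm:
  increments:
    - {"jaw": -1,"dx": 0,"dy": 0,"dz": 0.002,"twist": 0}
    - {"jaw": -1,"dx": 0,"dy": 0,"dz": 0.002,"twist": 0}
    - {"jaw": -1,"dx": 0,"dy": 0,"dz": 0.001,"twist": 0}
    - {"jaw": -1,"dx": 0,"dy": 0,"dz": 0,"twist": 0}
    - {"jaw": -1,"dx": 0,"dy": 0,"dz": 0,"twist": 0}

```text
t: 5.93
eef_pos: [0.5667, -0.0597, 0.1387]
ee_rot: [3.141, 0.001, 2.816]
force: [-6.0, 1.7, 14.3]
width: 0.0006
gripper_force: 7.4
```

The lid is seated at 14 N with the tip at z 72.7 mm. Lifting and moving to the -y side of the knob.

>>> move_arm:
  increments:
    - {"jaw": -1,"dx": 0,"dy": 0,"dz": -0.02,"twist": 0}
    - {"jaw": -1,"dx": 0,"dy": 0,"dz": -0.025,"twist": 0}
    - {"jaw": -1,"dx": 0.021,"dy": -0.021,"dz": 0,"twist": 0}
    - {"jaw": -1,"dx": 0.021,"dy": -0.021,"dz": 0,"twist": 0}
    - {"jaw": -1,"dx": 0.021,"dy": -0.021,"dz": 0,"twist": 0}
    - {"jaw": -1,"dx": 0,"dy": 0,"dz": 0,"twist": 0}
    - {"jaw": -1,"dx": 0,"dy": 0,"dz": 0,"twist": 0}

```text
t: 6.52
eef_pos: [0.4857, -0.0998, 0.1827]
ee_rot: [3.141, 0.001, 2.814]
force: [1.3, -0.9, 0.1]
width: 0.0
gripper_force: 0.0
```

```bash
python3 - <<'E'
from h import *
import cv2
s=arm.get_state();print(s["t"],s["eef_pos"],s["ee_rot"],s["force"])
w=arm.grab_frame("wrist");cv2.imwrite("pics/f.png",w)
arm.grab_frame("top")
for c in ["wrist","top"]:
  for n in ["lid_edge","knob_top","case"]:
    print(c,n,[(np.round(d["position"],3).tolist(),round(d["score"],2)) for d in arm.pinpoint(c,n)[:2]])
E
```

```text
6.5167 [ 0.48573285 -0.09984439  0.18266762] [3.14111843e+00 8.66978596e-04 2.81441050e+00] [ 1.30145739 -0.88636638  0.1398189 ]
wrist lid_edge []
wrist knob_top [([0.507, -0.052, 0.087], 0.64)]
wrist case []
top lid_edge [([0.534, -0.038, 0.069], 0.8)]
top knob_top []
top case [([0.611, -0.067, -0.0], 0.84)]
```

View pics/f.png

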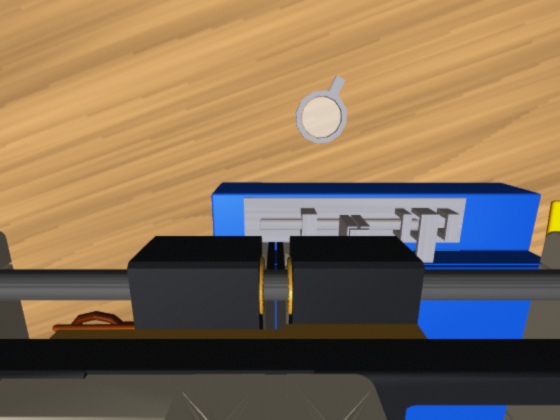

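The lid is down (edge z about 0.069). The knob front is at px (358,229), between the guides at (309,220) and (405,220). The tip is to its -y side, so I'll lower to z of about 0.071 and push +y.

>>> move_arm:
  increments:
    - {"jaw": -1,"dx": 0,"dy": 0,"dz": 0.018,"twist": 0}
    - {"jaw": -1,"dx": 0,"dy": 0,"dz": 0.018,"twist": 0}
    - {"jaw": -1,"dx": 0,"dy": 0,"dz": 0.01,"twist": 0}
    - {"jaw": -1,"dx": 0,"dy": 0,"dz": 0,"twist": 0}
    - {"jaw": -1,"dx": 0,"dy": 0,"dz": 0,"twist": 0}

```text
t: 7.33
eef_pos: [0.4866, -0.0992, 0.1358]
ee_rot: [-3.141, -0.001, 2.816]
force: [1.6, -1.0, -0.0]
width: 0.0007
gripper_force: 0.0
```

>>> move_arm:
  increments:
    - {"jaw": -1,"dx": 0,"dy": 0.006,"dz": 0,"twist": 0}
    - {"jaw": -1,"dx": 0,"dy": 0.006,"dz": 0,"twist": 0}
    - {"jaw": -1,"dx": 0,"dy": 0.006,"dz": 0,"twist": 0}
    - {"jaw": -1,"dx": 0,"dy": 0.006,"dz": 0,"twist": 0}
    - {"jaw": -1,"dx": 0,"dy": 0,"dz": 0,"twist": 0}

```text
t: 7.75
eef_pos: [0.4951, -0.0753, 0.1367]
ee_rot: [3.141, 0.001, 2.817]
force: [0.7, 0.3, 0.0]
width: 0.0003
gripper_force: 0.0
```

>>> move_arm:
  increments:
    - {"jaw": -1,"dx": 0,"dy": 0.005,"dz": 0,"twist": 0}
    - {"jaw": -1,"dx": 0,"dy": 0.005,"dz": 0,"twist": 0}
    - {"jaw": -1,"dx": 0,"dy": 0.003,"dz": 0,"twist": 0}
    - {"jaw": -1,"dx": 0,"dy": 0,"dz": 0,"twist": 0}

```text
t: 8.08
eef_pos: [0.4987, -0.0636, 0.1361]
ee_rot: [3.141, 0.0, 2.816]
force: [0.5, -0.2, -0.1]
width: 0.0008
gripper_force: 0.0
```

>>> move_arm:
  increments:
    - {"jaw": -1,"dx": 0,"dy": 0.005,"dz": 0,"twist": 0}
    - {"jaw": -1,"dx": 0,"dy": 0.005,"dz": 0,"twist": 0}
    - {"jaw": -1,"dx": 0,"dy": 0,"dz": 0,"twist": 0}

```text
t: 8.33
eef_pos: [0.5019, -0.0541, 0.1361]
ee_rot: [3.142, -0.0, 2.816]
force: [-0.8, 0.4, -0.3]
width: 0.0006
gripper_force: 0.0
```

```bash
python3 - <<'E'
from h import *
import cv2
s=arm.get_state();print(s["t"],s["eef_pos"],s["force"])
w=arm.grab_frame("wrist");cv2.imwrite("pics/g.png",cv2.resize(w[170:320,180:480],None,fx=2.6,fy=2.6))
print([(np.round(d["position"],3).tolist(),round(d["score"],2)) for d in arm.pinpoint("wrist","knob_top")[:2]])
E
```

```text
8.3333 [ 0.50190988 -0.05406103  0.13609265] [-0.84101905  0.40136406 -0.25349767]
[]
```

View pics/g.png

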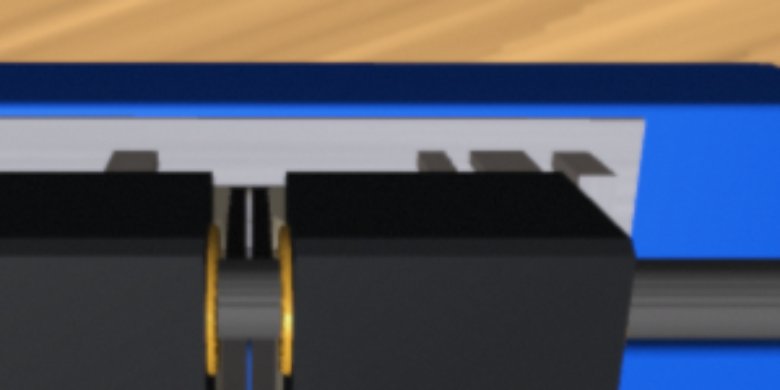

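The crop shows the guides at columns 132, 435 and 580, with the keeper between the last two. The knob is hidden by the finger block just right of the tip, so I'm going on towards the stop.

>>> move_arm:
  increments:
    - {"jaw": -1,"dx": 0,"dy": 0.004,"dz": 0,"twist": 0}
    - {"jaw": -1,"dx": 0,"dy": 0.004,"dz": 0,"twist": 0}

```text
t: 8.6
eef_pos: [0.5036, -0.0479, 0.1361]
ee_rot: [-3.139, -0.001, 2.815]
force: [-1.4, -29.7, 3.5]
width: 0.0005
gripper_force: 14.4
```

>>> move_arm:
  increments:
    - {"jaw": -1,"dx": 0,"dy": 0.003,"dz": 0,"twist": 0}
    - {"jaw": -1,"dx": 0,"dy": 0.002,"dz": 0,"twist": 0}
    - {"jaw": -1,"dx": 0,"dy": 0,"dz": 0,"twist": 0}

```text
t: 8.85
eef_pos: [0.5038, -0.0473, 0.1362]
ee_rot: [-3.132, -0.003, 2.816]
force: [0.6, -37.3, 5.1]
width: 0.0005
gripper_force: 17.3
```

A firm stop at 37 N, with the tip centre at case y of about -13 mm, which fits latch home. Backing off, rising and checking.

>>> move_arm:
  increments:
    - {"jaw": -1,"dx": 0,"dy": -0.008,"dz": 0,"twist": 0}
    - {"jaw": -1,"dx": 0,"dy": -0.008,"dz": 0,"twist": 0}
    - {"jaw": -1,"dx": 0,"dy": -0.004,"dz": -0.025,"twist": 0}
    - {"jaw": -1,"dx": 0,"dy": 0,"dz": -0.035,"twist": 0}
    - {"jaw": -1,"dx": 0,"dy": 0,"dz": -0.035,"twist": 0}
    - {"jaw": -1,"dx": 0,"dy": 0,"dz": -0.035,"twist": 0}
    - {"jaw": -1,"dx": 0,"dy": 0,"dz": -0.03,"twist": 0}
    - {"jaw": -1,"dx": 0,"dy": 0,"dz": 0,"twist": 0}
    - {"jaw": -1,"dx": 0,"dy": 0,"dz": 0,"twist": 0}

```text
t: 9.6
eef_pos: [0.5003, -0.0607, 0.2983]
ee_rot: [3.138, 0.004, 2.816]
force: [-0.3, 0.4, -1.3]
width: 0.0002
gripper_force: 0.0
```

```bash
python3 - <<'E'
from h import *
import cv2
s=arm.get_state();print(s["t"],s["eef_pos"],s["force"])
w=arm.grab_frame("wrist");cv2.imwrite("pics/i.png",cv2.resize(w[160:310,160:430],None,fx=2.9,fy=2.9))
arm.grab_frame("top")
for c in ["wrist","top"]:
  for n in ["knob_top","lid_edge","frame","lens"]:
    print(c,n,[(np.round(d["position"],3).tolist(),round(d["score"],2)) for d in arm.pinpoint(c,n)[:2]])
E
```

```text
9.6 [ 0.50028908 -0.06072901  0.29829727] [-0.34557895  0.36281277 -1.33907356]
wrist knob_top [([0.511, -0.027, 0.085], 0.8), ([0.533, -0.038, 0.076], 0.23)]
wrist lid_edge [([0.535, -0.038, 0.077], 0.93)]
wrist frame []
wrist lens [([0.428, -0.042, 0.0], 0.85)]
top knob_top []
top lid_edge []
top frame [([0.562, -0.269, -0.002], 0.46), ([0.638, -0.493, 0.002], 0.43)]
top lens []
```

View pics/i.png

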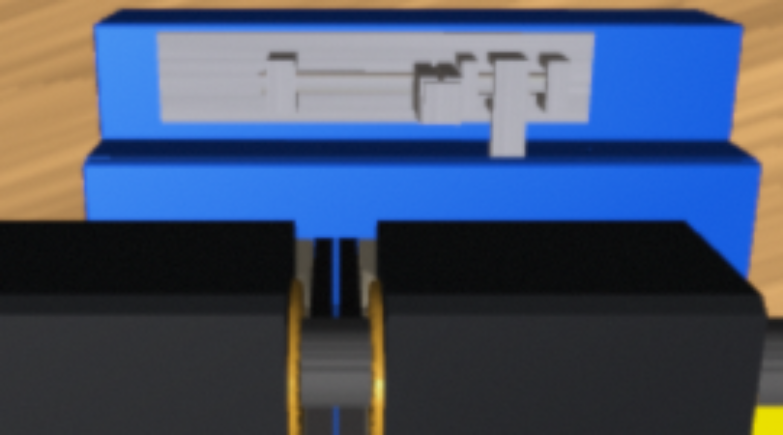

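The crop shows the lid shut and the knob at (440,97), up against the middle guide. The bolt runs through the keeper (508,80) to the outer guide (555,75). The knob is at case y of about +4 to +8 mm, so the latch is home, and the arm is clear. Handing in.

```bash
python3 -c "
from station import arm
print(arm.job_done())"
```

```text
the job is handed in; nothing more can be done
None
```

I pushed the lid gently shut, slid the latch to its stop with the bolt through the keeper, and backed the arm clear. The job is handed in at about 10 s of the 45 s, but the hand-in returned no verdict. In the last check the frame and lens were within about 5 mm of where they lay. I did not re-measure the other loose things, which the arm stayed clear of.

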